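Lock the inspection turntable for transport

TASK

Lock the board-inspection turntable so that it can be carried safely: push one of the posts on the slotted disc round with a fingertip until the slot lines up with the steel lock bar, then push the bar by its upright tab right through the slot, fully home, with the tab up against the strap. Only push: the bar must not be lifted out of its guide, and the spool, jar and screwdriver around it stay where they are. Finish with the hand clear.

Things in the scene. Friction and masses are not known exactly. Their poses are not given: they have to be found in the camera images.
- fixture: Fixed grey base plate of the turntable, 315 x 120 x 12 mm. Origin: on the bench, under the disc's axis; x: the way the bar is pushed; z up; the plate runs from x = -230 to +85 mm. On it the bar's guide: aluminium bed, top 17 mm above the bench, two dark rails 33 mm over all, tops at 29 mm, x = -225 to -69. All heights in these notes are above the bench.
- strap (a point): Dark steel strap bridging the bar between guide and disc: 20 mm along x (fixture x = -69 to -49), 36 mm wide, top at 40 mm. The point is the middle of the top of its rear face, where the tab stops (fixture x = -69 mm).
- keeper (a point): Open-topped dark steel keeper fork beyond the disc, which takes the bar's tip: two cheeks, fixture x = 52 to 78 mm, 45 mm over all, 21 mm apart, tops at 34 mm. The point is the middle of the gap, at the level of the tops.
- disc (a joint): Angle of the slotted disc, rad, counter-clockwise from above. 0, or any multiple of pi (the slot goes right across, both ways round are alike) = slot along the fixture's x axis, in line with the bar. Starts from 0.6 to 2.5; turns more than a full turn either way. Stiff bearing: takes about 0.05 N m (1.5 N at a post), stays where left, no coasting or springing back.
- disc_axis (a point): On the disc's axis at its top face, 34 mm high. Aluminium disc 90 mm in diameter, split right across by a slot 20 mm wide with a black floor; the slot runs along this point's x axis. The bar is 14 mm wide with a tapered tip and the slot's mouths are chamfered: in line within about 0.1 rad will do.
- post_a (a point): Centre of the top of an upright dark steel finger post on the disc, for pushing it round: 12 mm in diameter, from 34 to 72 mm high, 34 mm from the axis, at 90 degrees to the slot (on the disc_axis point's +y side).
- post_b (a point): The other post, the same, diametrically opposite (-y side).
- lock_bar: Steel bar loose in the guide, 0.2 to 0.45 kg, 14 x 14 x 147 mm, underside 17 mm high, a few N to slide, stays where left. x: along the bar to its tip. Upright tab at its rear: 10 mm thick (x = -10 to 0), 24 mm wide, 31 to 69 mm high; push its rear face to +x. Origin: underside, below the tab's front face; starts at fixture x = -190 to -203 mm, home at -69, where the tab meets the strap, a hard stop.
- bar_tip (a point): Front end of the bar, 137 mm ahead of its origin, at mid height of the bar (24 mm above the bench). It starts just under the strap, 7 to 21 mm short of the disc's rim, and is 68 mm beyond the axis, in the keeper, when home.
- solder_spool: Bystander: white spool, 56 mm in diameter, 40 mm high, standing; origin at the centre of its underside.
- flux_jar: Bystander: small amber jar with a black lid, 48 mm in diameter, 55 mm high, standing; origin at the centre of its underside.
- screwdriver: Bystander: screwdriver with a blue handle, 170 mm long, lying along its x axis; origin at the middle of its underside.
Mind the look-alikes: they are no part of the job. Several things have the shape of the lock_bar; the one meant has the colours described above.

How it is judged:
By the outcome, as a careful person would: the job done as asked, in the order asked, and still so for the second after the job is handed in, with the robot touching nothing.
It also fails if it takes over 51 s, if anything falls off the work surface, if the arm or the gripper's body presses on something with over 40 N, if the wrist force passes 120 N, or if a joint passes its speed limit or range.

ROBOT

A 6-joint arm with a two-finger parallel gripper is mounted at the origin on the work surface. World frame = base frame: x ahead of the robot, y to its left, z up, the work surface at z = 0. Lengths are in m, angles in rad, forces in N, time in s.
With the tool pointing down it reaches from about 0.4 to 0.825 m from the base axis. Payload 7 kg.
Tool frame: the origin (TCP) lies midway between the tips of the shut fingers; the grasp point (between the pads) lies arm.hold_point_z behind it (arm.hold_point_z is the distance from the TCP to the grasp point, in m); z points along the fingers, y is the line along which they close (so a half turn about z gives the same grasp; the last joint's range is limited). The gripper opens to 88 mm and grips with 3 to 60 N. Pads are 19 mm wide; open, the fingers measure 130 mm over their backs; the gripper's body (78 mm by 193 mm) begins 47 mm behind the grasp point.
Start: joints at [1.538, 0.359, 0.012, 0, -1.224, -0.288], TCP at [0.213, 0.641, 0.227] pointing down, gripper open.
Joint ranges: [-3.07, 3.07], [-1.43, 2.12], [-1.02, 1.25], [-3.03, 1.67], [-3.05, -0], [-3.03, 3.03]. Speed limits (rad/s): [2.39, 2.39, 3.01, 3.14, 3.14, 3.14].

INTERFACE

Orientations are given as [roll, pitch, yaw] about the fixed x, y, z axes, in that order (R = Rz(yaw) Ry(pitch) Rx(roll)).
In Python, from station import arm gives the robot as it stands.
- The arm moves only by the shell command python3 -m crank 'ROWS' [OPENING] [FORCE]. ROWS is JSON, a list that holds one entry, the list of rows, each a list of 4 numbers: the shift along the tool's x, y, z in units of 25 mm (1.0 is 25 mm), then the turn about the tool's z in units of 5 degrees (1.0 is 5 degrees). A call has 1 to 12 rows; each row is the pose to reach, as a shift and turn from the pose commanded when the call began, along the tool's axes at that moment; what a row does not reach only later rows make up. A row lasts 1/8 s, in which the tool goes at most 62.5 mm and 10.7 degrees, less where a joint would pass 70% of its speed; a pose out of reach is approached as far as the arm can. A call with a gripper value outside its range is refused whole. OPENING is the closure, from 0 (fully open) to 1 (shut), set as the call begins (- or left out, the last holds). The fingers move at their own pace and stop on an object; FORCE is the grip in N (left out, the last holds). Time passes only in rows, so rows that repeat a pose let the fingers close. It gives the time, the measured TCP pose, the force, the opening and the grip force at its end, in the units of the state.
- arm.get_state(): the state, without advancing time (a new reading comes with each control period).
- arm.grab_frame(name): name is "scene" or "top" or "wrist"; returns (picture, depth): 400x640x3 uint8, red, green, blue; 400x640 float32, m along the optical axis (not along the pixel's ray), 0 where there is no reading.
- arm.get_calibration(name): a dict with "mtx" (3x3 intrinsics, pixels), "R" (3x3) and "t" (3): a world point X has camera coordinates R X + t; the wrist camera has in their place "mount" (4x4, takes a point from camera to tool coordinates, whose origin is the TCP and whose axes are the flange's). Camera axes: x right, y down, z forward; pixel columns grow to the right and rows downward; lengths in m; the calibration is good to about 2 mm. A picture is of the moment at which its call begins: read the wrist's pose just before it. get_calibration takes no time and is no camera call.
- arm.job_done(): hands the job in; it is judged then, once.
Trained networks look in the newest picture that a camera, given by its name, has taken for a name from the list of things; names that differ only in an ending like _2 or _b are one class to them, and where a whole thing is asked for, a point or a joint stands for the part that bears it (a point fixed in the world has none). Each returns a list of dicts, best first, with "score" (0 to 1); they miss things now and then, are a little off and sometimes report something else, mostly with a low value. They report only what shows in the picture. A call takes as long as a camera call. They do not tell look-alikes from the thing itself.
- arm.recognise(thing, camera): "extent" ([left, top, width, height] in pixels, round what is visible of it).
- arm.trace(thing, camera): "mask" (400x640 bool, what is visible of it) and "extent" ([left, top, width, height] in pixels, round what is visible of it).
The state is a dict: "t": time; "q": joint angles; "qd": joint speeds; "joint_efforts": joint torques, N m; "eef_pos": TCP position; "ee_rot": TCP orientation; "force": force on the tool from outside, world axes, zero at the start; "moment": the same for the moment, N m; "width": finger opening in m; "gripper_force": force on a finger pad.
Only numpy, scipy, OpenCV 4.12 (cv2) and the standard library are available. Lean on these libraries where they do the work, as an engineer would, in place of code of your own. Each camera call takes 0.05 s, during which the arm holds its last target. There are 200 camera calls.

## Working session

There is one attempt and no reset: what is moved stays moved. The work goes in short steps, Python scripts to look and compute and a shell command to move; the robot and the scene stay as the last step left them, time stands still between calls to the robot, and variables do not carry over. Pictures are saved under pics/ and viewed, at most 10 in all, crops included, and the job is handed in when it is done.

```bash
ls; mkdir -p pics; cat > h.py <<'E'
import numpy as np, cv2
from station import arm
from scipy.spatial.transform import Rotation as Ro
def cam(name):
    c=arm.get_calibration(name); K=np.array(c['mtx'])
    if name=='wrist':
        s=arm.get_state(); M=np.eye(4); M[:3,:3]=Ro.from_euler('xyz',s['ee_rot']).as_matrix(); M[:3,3]=s['eef_pos']
        T=M@np.array(c['mount'])
    else:
        T=np.eye(4); R=np.array(c['R']); T[:3,:3]=R.T; T[:3,3]=-R.T@np.array(c['t'])
    return K,T
def cloud(name,save=None):
    K,T=cam(name); p,d=arm.grab_frame(name)
    if save: cv2.imwrite('pics/'+save,p[:,:,::-1])
    v,u=np.mgrid[:d.shape[0],:d.shape[1]]
    P=np.stack([(u-K[0,2])/K[0,0]*d,(v-K[1,2])/K[1,1]*d,d],-1)@T[:3,:3].T+T[:3,3]
    P[d==0]=np.nan
    return p,d,P
def onplane(name,uv,z):
    K,T=cam(name); r=T[:3,:3]@np.linalg.solve(K,[uv[0],uv[1],1]); return T[:3,3]+r*(z-T[2,3])/r[2]
E
python3 - <<'E'
from h import *
s=arm.get_state(); print(s['eef_pos'],s['ee_rot'],s['width'],arm.hold_point_z,s['t'])
for n in ['top','scene']:
    p,d,P=cloud(n,n+'0.png')
    for th in ['lock_bar','disc','post_a','strap','keeper','solder_spool','flux_jar','screwdriver','fixture']:
        try: print(n,th,[(round(r['score'],2),[int(x) for x in r['extent']]) for r in arm.recognise(th,n)][:4])
        except Exception as e: print(th,e)
E
```

```text
pics
[0.21268836 0.64009313 0.22563851] [ 3.13995864e+00 -1.36007730e-04 -3.20885518e-01] 0.08761723144954127 0.0188 0.0
top lock_bar [(0.83, [222, 268, 32, 47]), (0.77, [255, 103, 10, 56])]
top disc [(0.86, [358, 195, 37, 38])]
top post_a [(0.8, [360, 197, 32, 33]), (0.33, [282, 179, 129, 101])]
top strap [(0.97, [279, 183, 135, 96])]
top keeper [(0.89, [285, 181, 128, 100])]
top solder_spool [(0.86, [415, 156, 26, 22])]
top flux_jar [(0.78, [406, 278, 25, 23])]
top screwdriver [(0.65, [191, 194, 14, 65])]
top fixture [(0.73, [283, 179, 129, 100]), (0.26, [305, 228, 50, 28])]
scene lock_bar [(0.89, [287, 167, 54, 24]), (0.81, [344, 273, 21, 62]), (0.62, [398, 148, 21, 50]), (0.2, [174, 206, 25, 27])]
scene disc [(0.85, [246, 180, 34, 32])]
scene post_a [(0.73, [244, 174, 40, 37])]
scene strap [(0.79, [226, 167, 131, 61]), (0.43, [176, 203, 23, 30]), (0.28, [438, 204, 10, 58])]
scene keeper [(0.7, [227, 169, 127, 58])]
scene solder_spool [(0.7, [178, 205, 23, 29])]
scene flux_jar [(0.58, [243, 127, 17, 23])]
scene screwdriver [(0.74, [438, 205, 9, 29])]
scene fixture [(0.8, [226, 171, 133, 56]), (0.5, [242, 127, 16, 25])]
```

```bash
python3 - <<'E'
import cv2
a=cv2.imread('pics/top0.png')[140:330,170:470]; cv2.imwrite('pics/c1.png',cv2.resize(a,None,fx=2.66,fy=2.66,interpolation=cv2.INTER_CUBIC))
from h import *
for uv in [(283,229),(412,229),(376,214)]: print(onplane('top',uv,0.03))
K,T=cam('top');print(T[:3,3])
E
```

```text
[0.52361421 0.11182439 0.03      ]
[ 0.51538859 -0.21060897  0.03      ]
[ 0.5555737  -0.12235933  0.03      ]
[0.39366725 0.02946448 1.1185879 ]
```

View pics/c1.png

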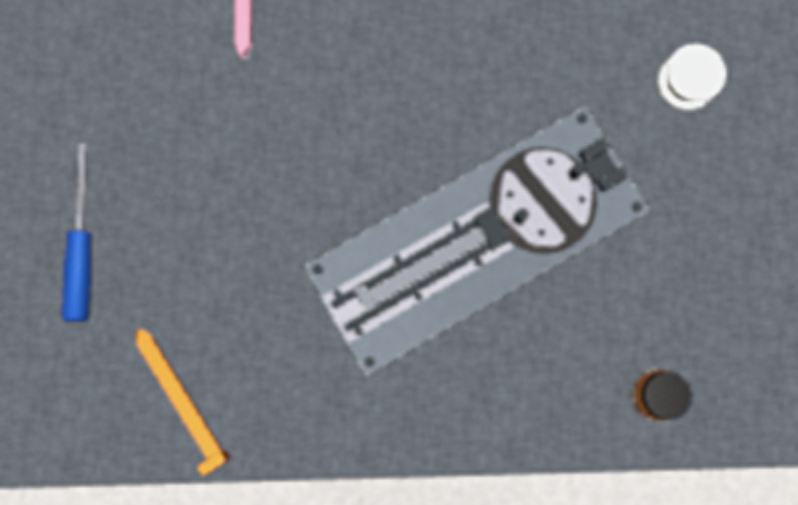

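The picture shows the turntable with the disc at about px (374,215). The bar points up and to the right, and the slot is well off line. The spool is at (430,168) and the jar at (419,288). The pink and orange bars are look-alikes.

```bash
python3 - <<'E'
from h import *
f=lambda x,y,z:onplane('top',(x/2.66+170,y/2.66+140),z)[:2]
c=[f(*p,.012) for p in [(583,107),(648,210),(368,375),(306,266)]]
front=(c[0]+c[1])/2; back=(c[2]+c[3])/2; d=(front-back); L=np.linalg.norm(d); d/=L
print('L',L,'yaw',np.arctan2(d[1],d[0]),'axis from plate',back+d*.230*L/.315)
print('disc',f(543,200,.034)); A,B=f(575,174,.072),f(520,216,.072); print('posts',A,B,(A+B)/2,np.linalg.norm(A-B),'ang',np.arctan2(*(A-B)[::-1]))
s=f(518,165,.034)-f(572,238,.034);print('slot',np.arctan2(s[1],s[0]))
print('spool',f(695,72,.04),'jar',f(667,395,.055),'tab',f(370,296,.069))
E
```

```text
L 0.3097812370848957 yaw -1.0709376802036596 axis from plate [ 0.55440776 -0.11850201]
disc [ 0.55209053 -0.11698013]
posts [ 0.56975987 -0.14222569] [ 0.53242378 -0.09028329] [ 0.55109183 -0.11625449] 0.06396871820783231 ang -0.9475653781595659
slot 0.5917667807358329
spool [ 0.67113802 -0.2675803 ] jar [ 0.36956815 -0.21691837] tab [0.46393992 0.04723969]
```

```bash
python3 -m crank '[[[20.9,22.6,0,0],[20.9,22.6,0,0],[20.9,22.6,0,0],[20.9,22.6,0,0],[20.9,22.6,0,0],[20.9,22.6,0,0],[20.9,22.6,0,0],[20.9,22.6,0,0],[20.9,22.6,0,0],[20.9,22.6,0,0],[20.9,22.6,0,0],[20.9,22.6,0,0]]]' 1 20; python3 -m crank '[[[0,0,0,0],[0,0,0,0]]]'
python3 - <<'E'
from h import *
s=arm.get_state(); print(s['t'],s['eef_pos'],s['ee_rot'])
p,d,P=cloud('wrist','w1.png'); np.save('w1.npy',P)
for th in ['disc','post_a','lock_bar','strap','keeper']:
    print(th,[(round(r['score'],2),[int(x) for x in r['extent']]) for r in arm.recognise(th,'wrist')][:4])
E
```

```text
t: 2.5
eef_pos: [0.5232, -0.0446, 0.2271]
ee_rot: [-3.141, -0.001, -0.321]
force: [1.3, 1.1, 0.0]
width: 0.0006
gripper_force: 0.0
t: 2.75
eef_pos: [0.5223, -0.0429, 0.2264]
ee_rot: [3.142, 0.0, -0.322]
force: [-1.1, 0.4, -0.3]
width: 0.0007
gripper_force: 0.0
2.75 [ 0.52225476 -0.04291105  0.22637722] [ 3.14153938e+00  3.92885914e-04 -3.22321388e-01]
disc [(0.79, [332, 83, 84, 84])]
post_a [(0.77, [334, 84, 85, 84])]
lock_bar [(0.97, [39, 0, 54, 82]), (0.92, [118, 292, 44, 26]), (0.56, [269, 168, 64, 60])]
strap [(0.78, [209, 31, 251, 214])]
keeper [(0.81, [208, 29, 250, 218])]
```

View pics/w1.png

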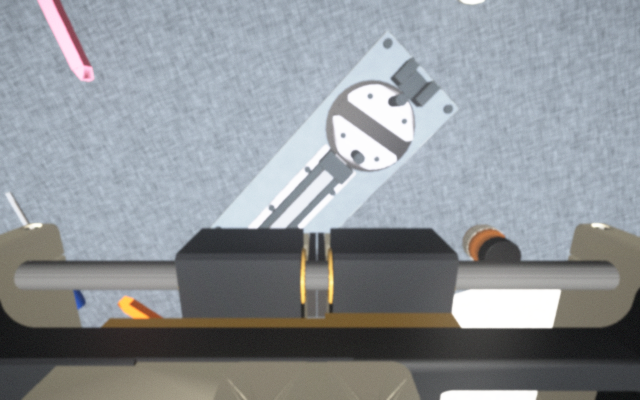

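The wrist picture shows the disc at about (372,125), the posts at about (400,98) and (357,156), the strap at (335,167), the keeper at (415,80), and the bar running down and to the left.

```bash
cat >> h.py <<'E'
def analyse(P,p,ax0,name='wrist'):
    q=P.reshape(-1,3); 
    r=np.hypot(q[:,0]-ax0[0],q[:,1]-ax0[1]); z=q[:,2]
    m=(z>.029)&(z<.039)&(r<.046)
    c=cv2.minEnclosingCircle(q[m][:,:2].astype(np.float32)); print('disc',c,m.sum())
    m=(z>.064)&(z<.078)&(r<.045); t=q[m]
    if len(t)>4:
        pa=np.array(c[0]); mm=np.arctan2(t[:,1]-pa[1],t[:,0]-pa[0])
        _,l,ce=cv2.kmeans(t[:,:2].astype(np.float32),2,None,(3,50,1e-6),5,cv2.KMEANS_PP_CENTERS)
        dd=ce[0]-ce[1]; print('posts',ce.tolist(),np.linalg.norm(dd),'mid',ce.mean(0),'ang',np.arctan2(dd[1],dd[0]),len(t))
    r4=np.hypot(q[:,0]-ax0[0],q[:,1]-ax0[1])
    m=(z>.008)&(z<.017)&(r4<.25); h=cv2.minAreaRect(q[m][:,:2].astype(np.float32)*1000); print('plate',h)
E
python3 - <<'E'
from h import *
P=np.load('w1.npy');analyse(P,None,(.553,-.117))
p,d,P=cloud('top');analyse(P,None,(.553,-.117))
f=lambda u,v,z:onplane('wrist',(u,v),z)[:2]
a,b=f(389,33,.012),f(457,107,.012);e=b-a;L=np.linalg.norm(e);fm=(a+b)/2;yaw=np.arctan2(e[1],e[0])+np.pi/2
print('front',fm,L,'yaw',yaw,'axis',fm-.085*np.array([np.cos(yaw),np.sin(yaw)]))
print('disc',f(372,125,.034),'posts',f(399,99,.072),f(357,156,.072))
s=f(335,97,.03)-f(407,153,.03); print('slot',np.arctan2(s[1],s[0]))
E
```

```text
disc ((0.5529869198799133, -0.11701834946870804), 0.0460013747215271) 3366
posts [[0.5775965452194214, -0.1454356610774994], [0.5368466377258301, -0.0918419286608696]] 0.06732639 mid [ 0.5572216 -0.1186388] ang -0.9207051 264
plate ((457.19793701171875, -93.98457336425781), (270.937255859375, 310.1121520996094), 28.448673248291016)
disc ((0.538233757019043, -0.1296418458223343), 0.03244348242878914) 53
plate ((464.84393310546875, -126.92550659179688), (251.55734252929688, 402.6388244628906), 24.631471633911133)
front [ 0.59675871 -0.19163115] 0.11272113247322764 yaw -1.0668705009942876 axis [ 0.55571501 -0.11719719]
disc [ 0.56042297 -0.11755792] posts [ 0.57886709 -0.14266103] [ 0.53922426 -0.08929461]
slot 0.6207951016664477
```

```bash
python3 -m crank '[[[-0.1,1.5,2,-1],[-0.1,1.5,4,-1],[-0.1,1.5,5.5,-1],[-0.1,1.5,6.5,-1],[-0.1,1.5,7.1,-1],[-0.1,1.5,7.1,-1]]]'
python3 - <<'E'
from h import *
p,d,P=cloud('wrist','w2.png'); analyse(P,None,(.5555,-.118))
E
```

```text
t: 3.85
eef_pos: [0.5079, -0.0772, 0.0485]
ee_rot: [3.141, 0.001, -0.233]
force: [-0.3, 0.2, 1.4]
width: 0.0002
gripper_force: 0.0
disc ((0.5564767718315125, -0.11914484947919846), 0.04518602415919304) 14104
posts [[0.5369752645492554, -0.09199343621730804], [0.5772508978843689, -0.14469867944717407]] 0.066332266 mid [ 0.55711305 -0.11834606] ang 2.223303 1435
plate ((534.1503295898438, -85.11383056640625), (345.4948425292969, 211.5042266845703), 75.89253997802734)
```

View pics/w2.png

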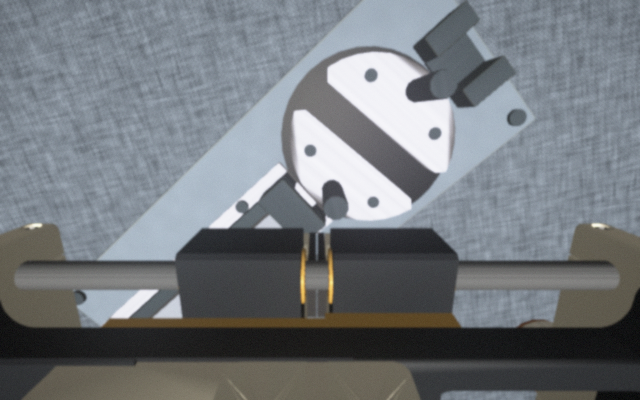

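The picture shows post_a at (335,200) just ahead of the fingertips, with the path clear. I'll push it along tool x.

```bash
python3 -m crank '[[[0.3,0,0,0],[0.6,0,0,0],[0.9,0,0,0],[1.2,0,0,0],[1.5,0,0,0],[1.8,0,0,0],[2.0,0,0,0],[2.2,0,0,0],[2.4,0,0,0],[2.4,0,0,0]]]'
python3 - <<'E'
from h import *
p,d,P=cloud('wrist','w3.png'); analyse(P,None,(.5568,-.1187))
E
```

```text
t: 5.15
eef_pos: [0.5663, -0.0922, 0.049]
ee_rot: [3.141, 0.001, -0.234]
force: [-3.1, -3.6, 2.1]
width: 0.0001
gripper_force: 1.7
disc ((0.5642852783203125, -0.12148827314376831), 0.044303979724645615) 4591
posts [[0.584538459777832, -0.09662480652332306], [0.5774059295654297, -0.0939958319067955]] 0.0076016113 mid [ 0.5809722  -0.09531032] ang -0.35313857 753
plate ((570.0731811523438, -145.41326904296875), (315.21820068359375, 267.4988708496094), 61.11684799194336)
```

View pics/w3.png

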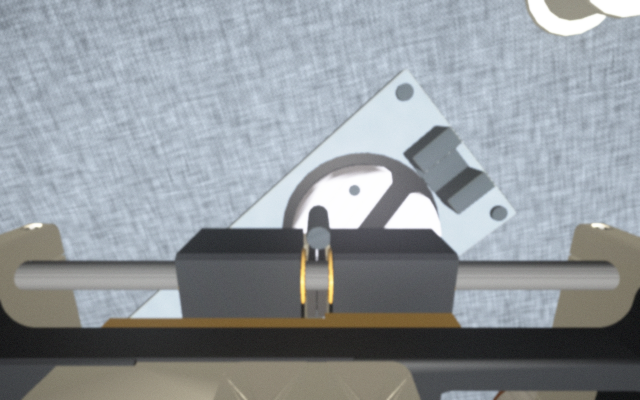

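```bash
python3 -m crank '[[[0.13,0,0,0],[0.26,0,0,0],[0.26,0,0,0],[0.26,0,0,0],[-0.5,0,0,0],[-1.3,0,0,0],[-2.3,0,0,0],[-2.6,0,0,0],[-2.6,0,0,0],[-2.6,0,0,0]]]'
python3 - <<'E'
from h import *
p,d,P=cloud('wrist','w4.png'); analyse(P,None,(.5568,-.1187)); np.save('w4.npy',P)
E
```

```text
t: 6.45
eef_pos: [0.5046, -0.0761, 0.0493]
ee_rot: [-3.141, -0.001, -0.233]
force: [0.3, -1.2, -0.1]
width: 0.0007
gripper_force: 0.0
disc ((0.5565823912620544, -0.11930005252361298), 0.04540446773171425) 14591
posts [[0.5297409892082214, -0.1373767852783203], [0.5842010378837585, -0.09934277087450027]] 0.06642652 mid [ 0.556971   -0.11835977] ang -2.5319521 1365
plate ((531.3693237304688, -85.26463317871094), (346.5814208984375, 211.10116577148438), 75.60787963867188)
```

View pics/w4.png

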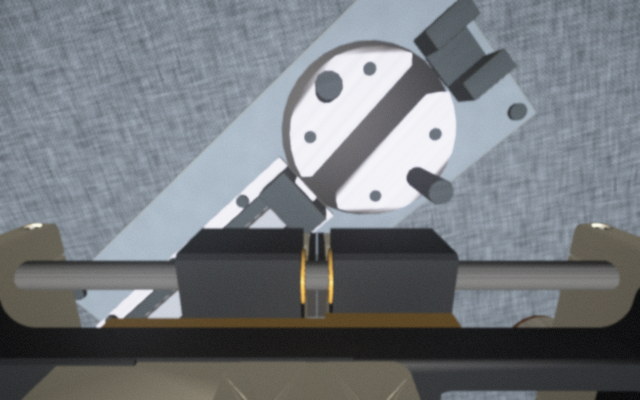

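The picture shows the slot running from (430,70) to (325,195), nearly in line. I'll measure what is left against the fixture.

```bash
python3 - <<'E'
from h import *
P=np.load('w4.npy'); ax=np.array([.5568,-.1187]); q=P.reshape(-1,3); d=q[:,:2]-ax; r=np.hypot(*d.T); z=q[:,2]
for yaw in [-1.068]:
    c,s=np.cos(yaw),np.sin(yaw); X=d[:,0]*c+d[:,1]*s; Y=-d[:,0]*s+d[:,1]*c
    m=(X>.05)&(X<.08)&(abs(Y)<.035)&(z>.03)&(z<.038); print('keeper y',Y[m].min(),Y[m].max(),np.median(Y[m][Y[m]>0]),np.median(Y[m][Y[m]<0]),m.sum())
    m=(X>-.08)&(X<-.05)&(abs(Y)<.03)&(z>.036)&(z<.045); print('strap',np.percentile(X[m],[2,98]),np.percentile(Y[m],[2,98]),m.sum())
    for x0,x1 in [(-.12,-.08),(-.06,-.03),(0,.03),(.03,.06)]:
        m=(X>x0)&(X<x1)&(z>.009)&(z<.016); print('plate',x0,np.percentile(Y[m],[1,99]))
    m=(r<.04)&(z<.031)&(z>.005)
    A=np.stack([X[m],Y[m]],1); w=np.linalg.eigh(np.cov(A.T))[1][:,-1]; print('slot fixture ang',np.arctan(w[1]/w[0]),A.mean(0),m.sum())
f=lambda u,v,z_:onplane('wrist',(u,v),z_)[:2]
g=lambda a,b:np.arctan2(*(a-b)[::-1])
print('plate edge',g(f(362,0,.012),f(90,260,.012)),'slot',g(f(413,55,.034),f(311,176,.034)))
img=cv2.imread('pics/w4.png'); cv2.imwrite('pics/w4c.png',cv2.resize(img[0:240,180:560],None,fx=2.1,fy=2.1,interpolation=cv2.INTER_CUBIC))
E
```

```text
keeper y -0.023602748009735344 0.021793411642947423 0.01564890907910234 -0.016664565425891707 2755
strap [-0.06806892 -0.05043124] [-0.01673889  0.01760118] 1913
plate -0.12 [0.02544982 0.05968384]
plate -0.06 [-0.05023543  0.05921024]
plate 0 [-0.19207448  0.05906538]
plate 0.03 [-0.05892934  0.0575547 ]
slot fixture ang 0.1079262534023936 [ 0.00193178 -0.00251725] 4739
plate edge -1.086716518213324 slot -0.9286796772992515
```

View pics/w4c.png

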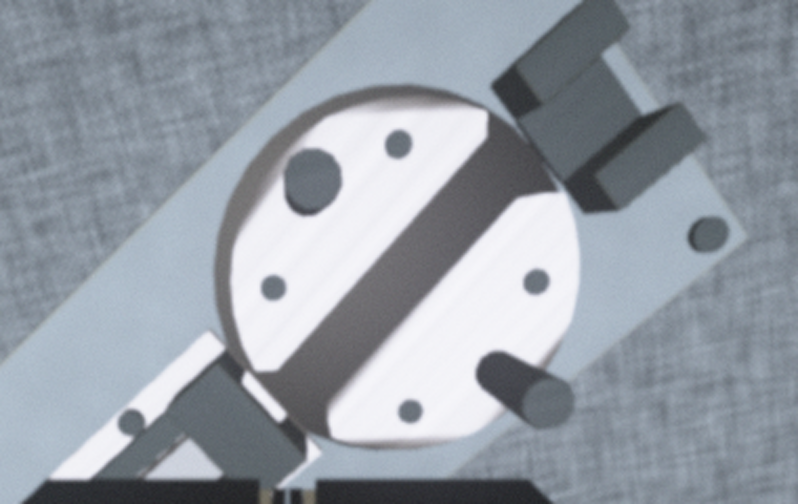

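The picture shows the slot still about 0.12 rad short, which is about 3 mm more at the post.

```bash
python3 -m crank '[[[1,0,0,0],[2,0,0,0],[2.6,0,0,0],[2.8,0,0,0],[2.9,0,0,0],[2.98,0,0,0],[2.98,0,0,0],[2.98,0,0,0],[2,0,0,0],[1,0,0,0],[0,0,0,0],[0,0,0,0]]]'
cat > m.py <<'E'
from h import *
p,d,P=cloud('wrist','w5.png'); analyse(P,None,(.5568,-.1187))
ax=np.array([.5568,-.1187]); q=P.reshape(-1,3); d=q[:,:2]-ax; r=np.hypot(*d.T); z=q[:,2]
yaw=-1.075;c,s=np.cos(yaw),np.sin(yaw); X=d[:,0]*c+d[:,1]*s; Y=-d[:,0]*s+d[:,1]*c
m=(r<.04)&(z<.031)&(z>.005)
A=np.stack([X[m],Y[m]],1); w=np.linalg.eigh(np.cov(A.T))[1][:,-1]; print('slot fixture ang',np.arctan(w[1]/w[0]),A.mean(0),m.sum())
E
python3 m.py
```

```text
t: 8.0
eef_pos: [0.5016, -0.076, 0.0493]
ee_rot: [-3.141, 0.0, -0.233]
force: [-0.1, -0.8, 0.3]
width: 0.0002
gripper_force: 0.0
disc ((0.5563147068023682, -0.11911292374134064), 0.04522952064871788) 14662
posts [[0.5269584655761719, -0.13266904652118683], [0.5868622660636902, -0.1040397584438324]] 0.06639353 mid [ 0.5569104 -0.1183544] ang -2.6957636 1403
plate ((528.4869384765625, -84.84255981445312), (347.283935546875, 211.04808044433594), 75.47557830810547)
slot fixture ang -0.049029341439256205 [ 0.00122075 -0.00237087] 4822
```

```bash
python3 -m crank '[[[0,0,-2,0],[-1,-1.5,-4,2],[-2,-3,-5,4],[-3,-4.5,-5,6],[-3.7,-5.9,-5,8],[-3.7,-5.9,-5,9.7],[-3.7,-5.9,-5,9.7],[-3.7,-5.9,-5,9.7],[-3.7,-5.9,-5,9.7]]]'
cat > b.py <<'E'
from h import *
s0=arm.get_state()
p,d,P=cloud('wrist','w6.png'); ax=np.array([.5568,-.1187]); q=P.reshape(-1,3); d=q[:,:2]-ax; z=q[:,2]
yaw=-1.08;c,s=np.cos(yaw),np.sin(yaw); X=d[:,0]*c+d[:,1]*s; Y=-d[:,0]*s+d[:,1]*c
t=np.array(s0['eef_pos'])[:2]-ax; print('tcp fix',t[0]*c+t[1]*s,-t[0]*s+t[1]*c,s0['ee_rot'])
m=(z>.062)&(z<.076)&(abs(Y)<.03)&(X<-.08)&(X>-.225)
if m.sum()>5: print('tab',np.percentile(X[m],[2,98]),np.percentile(Y[m],[2,98]),m.sum())
for x0,x1 in [(-.18,-.15),(-.15,-.12),(-.12,-.09),(-.06,-.05),(.052,.078)]:
    for lo,hi,n in [(.024,.035,'railtops'),(.036,.045,'strap'),(.009,.015,'plate')]:
        m=(X>x0)&(X<x1)&(z>lo)&(z<hi)&(abs(Y)<.066)
        if m.sum()>20: print(x0,n,np.percentile(Y[m],[1,99]).round(4))
m=(np.hypot(X,Y)<.045)&(z>.029)&(z<.039); print('disc',np.percentile(X[m],[0,100]),np.percentile(Y[m],[0,100]))
E
python3 b.py
```

```text
t: 9.18
eef_pos: [0.4478, 0.0883, 0.174]
ee_rot: [3.141, -0.0, -1.079]
force: [0.6, -0.5, 0.2]
width: 0.0005
gripper_force: 0.0
tcp fix -0.23392076897923353 0.001372053873117382 [ 3.14148054e+00 -6.32065743e-05 -1.07913111e+00]
tab [-0.19973056 -0.18981726] [-0.01277767  0.00984805] 362
-0.18 railtops [-0.0174  0.0146]
-0.18 plate [-0.0604  0.0575]
-0.15 railtops [-0.0176  0.0151]
-0.15 plate [-0.0604  0.0578]
-0.12 railtops [-0.0172  0.0149]
-0.12 plate [-0.0601  0.0579]Traceback (most recent call last):
  File "b.py", line 12, in <module>
    m=(np.hypot(X,Y)<.045)&(z>.029)&(z<.039); print('disc',np.percentile(X[m],[0,100]),np.percentile(Y[m],[0,100]))
                                                           ~~~~~~~~~~~~~^^^^^^^^^^^^^^
    return _quantile_unchecked(
        a, q, axis, out, overwrite_input, method, keepdims, weights)
    return _ureduce(a,
                    func=_quantile_ureduce_func,
    ...<5 lines>...
                    overwrite_input=overwrite_input,
                    method=method)
    r = func(a, **kwargs)
    result = _quantile(arr,
                       quantiles=q,
    ...<2 lines>...
                       out=out,
                       weights=wgt)
    slices_having_nans = np.isnan(arr[-1, ...])
                                  ~~~^^^^^^^^^
IndexError: index -1 is out of bounds for axis 0 with size 0
```

View pics/w6.png

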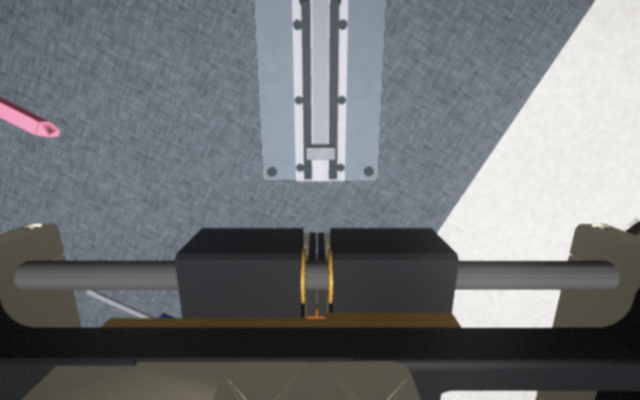

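The picture shows the tab at (320,153), straight ahead of the fingertips, with the bar in the guide. I'll come down behind it and start pushing.

```bash
python3 -m crank '[[[0,0.1,2,0],[0,0.1,4,0],[0,0.1,5.1,0],[0,0.1,5.1,0],[0.5,0.1,5.1,0],[0.9,0.1,5.1,0],[1.2,0.1,5.1,0],[1.5,0.1,5.1,0],[1.8,0.1,5.1,0],[2.1,0.1,5.1,0],[2.4,0.1,5.1,0],[2.4,0.1,5.1,0]]]'
python3 -m crank '[[[0.25,0,0,0],[0.5,0,0,0],[0.75,0,0,0],[1,0,0,0],[1.25,0,0,0],[1.5,0,0,0],[1.75,0,0,0],[2,0,0,0],[2,0,0,0]]]'
```

```text
t: 10.72
eef_pos: [0.4743, 0.0342, 0.0473]
ee_rot: [-3.14, -0.0, -1.081]
force: [-0.3, 0.0, -0.5]
width: 0.0007
gripper_force: 0.0
t: 11.85
eef_pos: [0.4974, -0.0098, 0.0468]
ee_rot: [-3.141, -0.0, -1.08]
force: [0.7, 0.3, 0.1]
width: 0.0001
gripper_force: 0.0
```

```bash
sed -i "s/w6.png/w7.png/; s/^m=(np.hypot.*//" b.py; python3 b.py; python3 - <<'E'
import cv2; a=cv2.imread('pics/w7.png'); cv2.imwrite('pics/w7b.png',a)
E
```

```text
tcp fix -0.12407302971010292 -0.0010840736840916979 [-3.14123519e+00 -1.17075609e-04 -1.08035760e+00]
tab [-0.11673263 -0.10289754] [-0.01138935  0.00919848] 990
-0.15 plate [-0.0602  0.0575]
-0.12 railtops [-0.0174  0.0153]
-0.12 strap [-0.0127  0.0105]
-0.12 plate [-0.0598  0.0577]
-0.06 strap [-0.0183  0.0167]
-0.06 plate [-0.0597  0.0581]
```

View pics/w7b.png

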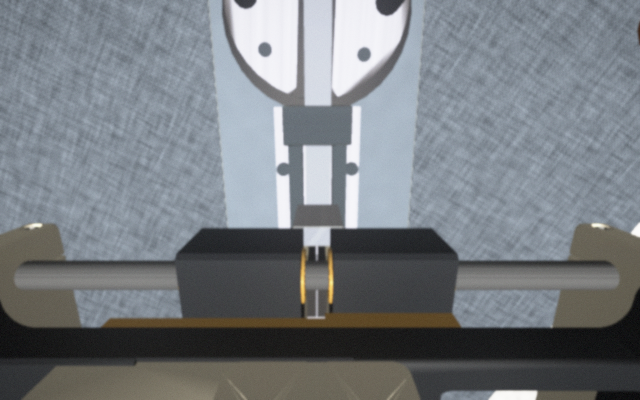

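The bar is under the strap and well into the slot. The tab, at (318,215), is about 35 mm short of the strap.

```bash
python3 -m crank '[[[0.25,0,0,0],[0.5,0,0,0],[0.75,0,0,0],[1,0,0,0],[1.2,0,0,0],[1.3,0,0,0],[1.4,0,0,0],[1.45,0,0,0]]]'; python3 -m crank '[[[0.05,0,0,0],[0.05,0,0,0]]]'
```

```text
t: 12.9
eef_pos: [0.5137, -0.0406, 0.0466]
ee_rot: [-3.142, 0.002, -1.081]
force: [-8.6, 16.9, 11.4]
width: 0.0004
gripper_force: 9.6
t: 13.15
eef_pos: [0.5137, -0.0406, 0.0466]
ee_rot: [-3.142, 0.003, -1.08]
force: [-10.8, 20.3, 11.5]
width: 0.0007
gripper_force: 11.0
```

```bash
python3 -m crank '[[[0.06,0,0,0],[0.06,0,0,0],[-0.4,0,0,0],[-1,0,0,0],[-1.6,0,0,0],[-1.6,0,-2,0],[-1.6,0,-4,0],[-1.6,0,-4,0],[-1.6,0,-4,0]]]'; sed -i 's/w7.png/w8.png/' b.py; python3 b.py
```

```text
t: 14.28
eef_pos: [0.4954, -0.0071, 0.1464]
ee_rot: [-3.141, 0.0, -1.08]
force: [-0.4, -0.0, 0.1]
width: 0.0005
gripper_force: 0.0
tcp fix -0.1273650950836543 -0.0015047341869251565 [-3.14140102e+00  2.40338494e-04 -1.08013934e+00]
-0.18 railtops [-0.0174  0.0144]
-0.18 plate [-0.0606  0.0575]
-0.15 railtops [-0.0172  0.0151]
-0.15 plate [-0.0602  0.0577]
-0.12 railtops [-0.0176  0.0153]
-0.12 plate [-0.0601  0.0578]
-0.06 strap [-0.0185  0.0166]
-0.06 plate [-0.0599  0.0579]
```

View pics/w8.png

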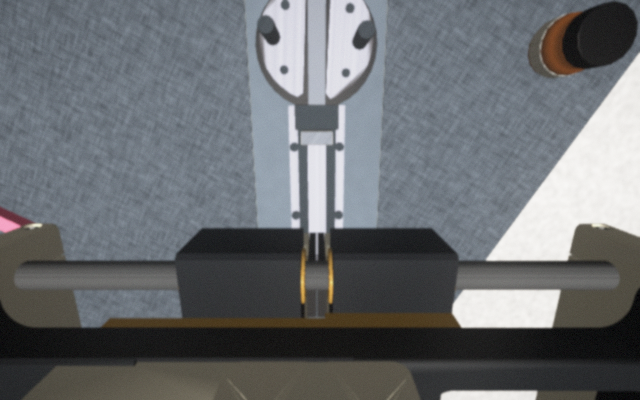

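The tab, at (317,138), is tight against the strap, and the bar goes right through the slot. The hand is clear, so I'm handing in.

```bash
python3 -c "
from station import arm
print(arm.job_done())"
```

```text
the job is handed in; nothing more can be done
None
```

The turntable is locked: I turned the disc until the slot lined up and pushed the bar fully home, with its tab against the strap; the hand is clear and the job was handed in at about 14 s, with no verdict returned.

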